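# Scan the score board's code label with a sprung-nose reader

### The arm

A 7-joint arm with a two-finger parallel gripper is mounted at the origin on the work surface. World frame = base frame: x ahead of the robot, y to its left, z up, the work surface at z = 0. Lengths are in m, angles in rad, forces in N, time in s.
With the tool pointing down it reaches from about 0.35 to 0.9 m from the base axis. Payload 19.9 kg.
Tool frame: the origin (TCP) lies between the finger pads; the fingertips stand 19 mm ahead of it and the grasp point (between the pads) is the TCP; z points along the fingers, y is the line along which they close (so a half turn about z gives the same grasp; the last joint's range is limited). The gripper opens to 94 mm and grips with 3 to 60 N. Pads are 16 mm wide; open, the fingers measure 119 mm over their backs; the gripper's body (75 mm by 177 mm) begins 78 mm behind the grasp point.
Start: joints at [-0.042, 0.417, -0.01, 1.614, 0.005, 1.111, -0.053], TCP at [0.625, 0, 0.224] pointing down, gripper open.
Joint ranges: [-2.81, 2.81], [-0.39, 2.02], [-1.27, 1.25], [0.06, 2.57], [-1.19, 4.33], [0.19, 2], [-2.82, 2.82]. Speed limits (rad/s): [1.89, 1.89, 2.39, 2.39, 3.01, 3.01, 3.01].

### API

Orientations are given as a 3x3 rotation matrix whose columns are the frame's x, y, z axes.
In Python, from rig import robot gives the robot as it stands. Calls block until the motion is done:
- robot.move_ptp(position, orientation): joint-space move of the TCP to a pose.
- robot.move_linear(position, velocity=0.15, frame=None, threshold=None): straight line of the TCP; frame=None keeps the orientation; velocity is the mean speed in m/s. With threshold (N) it stops when the force on the tool has changed by that much, and returns True; else False.
- robot.goto_joints(angles): joint-space move.
- robot.gripper_to(opening): finger opening in m; the grip force is fixed at half the most; returns when the fingers have stopped.
- robot.pause(seconds).
- robot.ik(position, orientation): joint angles nearest the present ones, or None.
- robot.get_state(): the state.
- robot.grab_frame(name): name is "scene" or "side" or "wrist"; returns the picture (384x512x3 uint8, red, green, blue); there is no depth.
- robot.camera_info(name): a dict with "fx", "fy", "cx", "cy" (pixels), "rvec" (rotation vector, rad) and "tvec" (3), from world to camera coordinates, as OpenCV has them. Camera axes: x right, y down, z forward; pixel columns grow to the right and rows downward; lengths in m; the calibration is good to about 2 mm. A picture is of the moment at which its call begins: read the wrist's pose just before it. camera_info takes no time and is no camera call; for the wrist camera it gives the pose at the moment of the call.
A pose or a line that the arm cannot do raises robot.PlanningError and nothing moves.
- robot.sign_off(): hands the job in; it is judged then, once.
The state is a dict: "time": time; "qpos": joint angles; "joint_vel": joint speeds; "effort": joint torques, N m; "ee_pos": TCP position; "tool_rot": TCP orientation; "force": force on the tool from outside, world axes, zero at the start; "moment": the same for the moment, N m; "opening": finger opening in m; "grasp_force": force on a finger pad.
Only numpy, scipy, OpenCV 4.12 (cv2) and the standard library are available. Lean on these libraries where they do the work, as an engineer would, in place of code of your own. Each camera call takes 0.05 s, during which the arm holds its last target. There are 200 camera calls.

### The job

Pick up the yellow and grey hand reader from its round black pad and hold it square and centred on the code label of the tilted score board, pushing its sprung nose gently about halfway in against the label (the board is loose in the vise and slips back a little before it is firm), and hold it steady like that for about two seconds. Then stand the reader back upright on its round pad, gently, and let go; leave the tumbler, the cup and the bottle opener where they are.

Things in the scene. Friction and masses are not known exactly. Their poses are not given: they have to be found in the camera images.
- reader: Hand reader, 0.23 kg, 148 mm tall, standing nose down on the pad. Origin: centre of the nose's lower rim (nose out); z up the handle, so it reads along -z. Heights: black round nose 54 mm across, 0-14; yellow round housing 60 mm across, 24-40, tapering to 54; grey square handle 28 x 28 mm, sides along x and y, 50-148 (grip here from above).
- nose_rim (a point): Centre of the nose's lower rim (moves with the nose); z as the reader's.
- nose (a joint): How far the reader's nose is pushed in, m: 0 out, 0.010 fully in. Sprung: starts to move at about 4 N, about 7 N at halfway (5 mm), 10 N fully in. Reading needs it about halfway in: not barely touched, not bottomed.
- pad: Fixed round black rubber pad, 100 mm across, 10 mm thick; origin at the centre of its underside on the table.
- label (a point): Centre of the code label (20 mm black code on a 44 mm white square) on the board's face. z: outward normal of the face. The reader's window is 45 mm wide: its nose centre must come within 8 mm of this point, its z within 8 deg of this z. The board is loose in the jaws: a 1-3 N push along the normal slides it back, and it stays, until firm: by 0 to 14 mm, unknown, to be felt.
- tilt (a joint): Lean of the vise's head and board, rad: 0 = face up, growing as the face leans toward the vise's -x side (the robot's side). Starts between 0.50 and 0.68 and is tight: it does not turn under the forces of this work.
- vise: Dark iron swivel-head vise fixed to the table, base plate 120 x 100 mm; origin at the base's centre on the table, -x side roughly to the robot. Its head turns about the vise's y axis 75 mm up and holds the wooden score board, 140 mm (x) by 180 mm (y), 16 mm thick; the label is 30 mm off the board's middle towards +y.
- tumbler: Bystander: chunky glass tumbler, 74 mm across, 90 mm high, origin at the centre of its underside.
- cup: Bystander: aluminium cup, 72 mm across, 65 mm high, origin at the centre of its underside.
- opener: Bystander: flat brass fish-shaped bottle opener, about 90 x 34 x 6 mm, lying on the table; origin near the middle of its underside.
Not all that is in view belongs to the job. Leave any white look-alike of the pad alone. There is more than one size of the reader; the job needs the larger.

How it is judged:
By the outcome, as a careful person would: the job done as asked, in the order asked, and still so for the second after the job is handed in, with the robot touching nothing.
It also fails if it takes over 53 s, if anything falls off the work surface, if the arm or the gripper's body presses on something with over 40 N, if the wrist force passes 120 N, or if a joint passes its speed limit or range.

## Working session

There is one attempt and no reset: what is moved stays moved. The work goes in short steps, each a Python script; the robot and the scene stay as the last script left them, time stands still between calls to the robot, and variables do not carry over. Pictures are saved under pics/ and viewed, at most 10 in all, crops included, and the job is handed in when it is done.

```bash
ls; mkdir -p pics; python3 - <<'E'
from rig import robot
import cv2,numpy as np
ims=[]
for n in("scene","side","wrist"):
    i=robot.camera_info(n);print(n,{k:np.round(v,4).tolist() for k,v in i.items()})
    im=robot.grab_frame(n);cv2.imwrite(f"pics/{n}0.png",im[:,:,::-1]);ims.append(im)
s=robot.get_state();print(s)
E
```

```text
pics
scene {'fx': 423.14, 'fy': 423.14, 'cx': 256.823, 'cy': 196.1074, 'rvec': [1.3126, 2.0073, -1.097], 'tvec': [0.2408, -0.1635, 1.716]}
side {'fx': 381.105, 'fy': 381.105, 'cx': 257.7289, 'cy': 188.6923, 'rvec': [0.3372, -2.8365, 1.0662], 'tvec': [0.5385, 0.1557, 0.9886]}
wrist {'fx': 291.6068, 'fy': 291.6068, 'cx': 252.9902, 'cy': 197.6159, 'rvec': [-2.8835, 0.0004, 0.0011], 'tvec': [-0.6244, -0.0269, 0.3915]}
{'time': 0.15, 'qpos': array([-0.04153815,  0.41779039, -0.0103117 ,  1.61402947,  0.00470958,
        1.11070056, -0.05304261]), 'joint_vel': array([-0.00112985, -0.00215222, -0.00103102, -0.00112919,  0.00063402,
        0.0003365 ,  0.00028873]), 'effort': array([ 7.99236568e-04, -8.51532197e+01,  6.39362633e-01, -4.26137459e+01,
       -4.88919730e-02,  1.71691604e-02,  1.51774425e-04]), 'ee_pos': array([6.24730410e-01, 1.90400832e-05, 2.24000649e-01]), 'tool_rot': array([[-1.54224760e-05,  9.99999594e-01, -9.00621792e-04],
       [ 9.99999997e-01,  1.53486423e-05, -8.19876027e-05],
       [-8.19737461e-05, -9.00623053e-04, -9.99999591e-01]]), 'force': array([-0.04360883,  0.2995837 ,  0.29805707]), 'moment': array([-0.07034264, -0.02909194,  0.02465614]), 'grasp_force': 0.0, 'opening': 0.09402001230323853}
```

View pics/scene0.png

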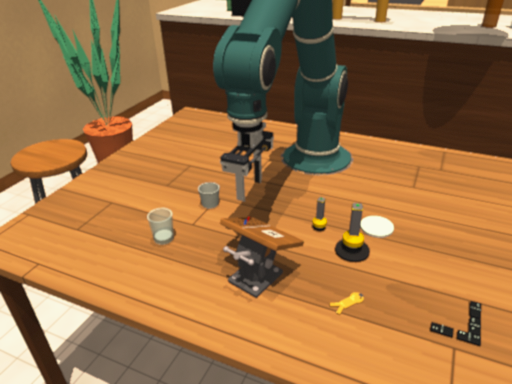

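View pics/side0.png

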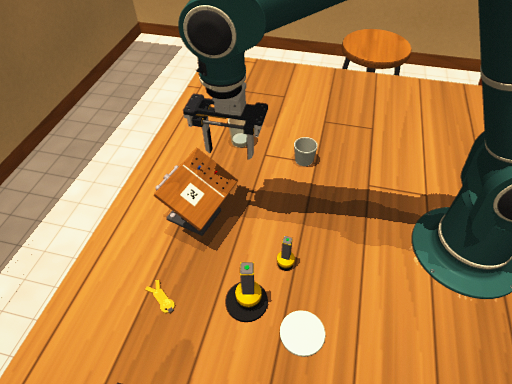

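View pics/wrist0.png

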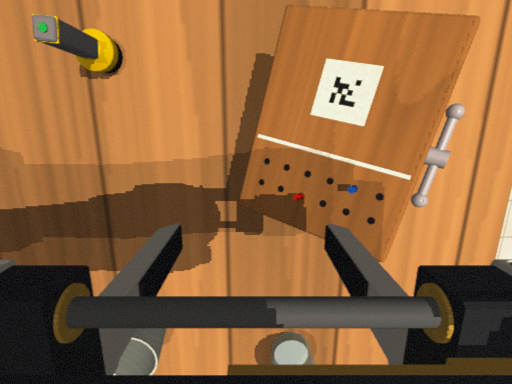

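Scene: large reader at (354,235) on the black pad; lookalikes are the small reader at (319,215), with no pad, and the white pad at (377,226). Side: large reader (247,285), small (286,255), white pad (302,333), label (193,194). Wrist: label (347,92); the small reader is at the upper left (45,28). The yellow opener in side (160,297) could also pass a colour mask. I choose the one on the black pad.

```bash
cat > h.py <<'E'
import cv2,numpy as np
def PM(i):
    R=cv2.Rodrigues(np.array(i["rvec"],float))[0];t=np.array(i["tvec"],float).reshape(3,1)
    K=np.array([[i["fx"],0,i["cx"]],[0,i["fy"],i["cy"]],[0,0,1]]);return K,R,t
def ray(i,p):
    K,R,t=PM(i);d=R.T@np.linalg.inv(K)@np.array([p[0],p[1],1.]);return (-R.T@t).ravel(),d/np.linalg.norm(d)
def onz(i,p,z):
    c,d=ray(i,p);return c+d*(z-c[2])/d[2]
def tri(obs):  # list of (info,pixel): point, worst ray miss
    A=np.zeros((3,3));b=np.zeros(3);L=[]
    for i,p in obs:
        c,d=ray(i,p);M=np.eye(3)-np.outer(d,d);A+=M;b+=M@c;L.append((c,M))
    X=np.linalg.solve(A,b);return X,max(np.linalg.norm(M@(X-c)) for c,M in L)
def blobs(m,lo=8):
    n,_,st,ce=cv2.connectedComponentsWithStats(m.astype(np.uint8))
    return [(st[k][:5].tolist(),ce[k].round(1).tolist()) for k in range(1,n) if st[k][4]>=lo]
def masks(im):
    h=cv2.cvtColor(im,cv2.COLOR_RGB2HSV).astype(int);H,S,V=h[...,0],h[...,1],h[...,2]
    return dict(yellow=(H>23)&(H<33)&(S>190)&(V>120),green=(H>45)&(H<80)&(S>110)&(V>90),
      white=(S<40)&(V>190),black=(V<50))
E
python3 - <<'E'
from h import *
roi={"scene":(290,190,110,80),"side":(140,170,180,170),"wrist":(0,0,512,220)}
for n in roi:
    im=cv2.imread(f"pics/{n}0.png")[:,:,::-1].copy();x,y,w,h=roi[n]
    for k,m in masks(im).items():
        q=np.zeros_like(m);q[y:y+h,x:x+w]=m[y:y+h,x:x+w]
        print(n,k,blobs(q,5 if k=="green" else 40))
a=cv2.imread("pics/side0.png")[225:345,140:330];b=cv2.imread("pics/scene0.png")[190:270,290:410]
cv2.imwrite("pics/crop.png",np.hstack([cv2.resize(a,(475,300)),cv2.resize(b,(320,300))]))
E
```

```text
scene yellow [([314, 219, 12, 6, 50], [320.1, 221.6]), ([344, 234, 19, 9, 114], [353.9, 238.5])]
scene green []
scene white [([361, 217, 32, 19, 469], [376.7, 225.5])]
scene black [([336, 242, 32, 19, 307], [351.4, 251.9])]
side yellow [([277, 253, 16, 12, 91], [283.5, 260.4]), ([146, 280, 28, 32, 284], [160.8, 297.1]), ([236, 285, 23, 19, 204], [245.3, 296.5])]
side green [([286, 238, 3, 3, 8], [287.1, 239.1]), ([244, 265, 5, 5, 19], [246.3, 266.8])]
side white [([181, 184, 22, 21, 195], [191.6, 194.0]), ([280, 311, 40, 29, 1013], [300.1, 326.4])]
side black [([174, 207, 47, 29, 242], [201.5, 223.7]), ([226, 284, 42, 38, 753], [245.4, 307.3])]
wrist yellow [([84, 29, 29, 36, 377], [101.9, 42.9])]
wrist green [([38, 23, 9, 9, 67], [42.1, 27.0])]
wrist white [([311, 59, 72, 67, 2826], [346.7, 90.5]), ([456, 106, 8, 10, 65], [459.8, 110.3]), ([440, 118, 17, 32, 153], [448.0, 133.7]), ([258, 135, 52, 15, 137], [283.1, 142.2]), ([428, 151, 21, 10, 124], [437.7, 155.4]), ([321, 152, 89, 27, 278], [368.4, 165.8]), ([419, 165, 18, 40, 189], [427.1, 186.2])]
wrist black [([50, 42, 47, 16, 196], [73.8, 50.2]), ([106, 44, 16, 29, 111], [116.9, 61.8]), ([335, 78, 13, 15, 73], [340.1, 85.1]), ([340, 96, 13, 10, 55], [345.2, 101.5])]
```

View pics/crop.png

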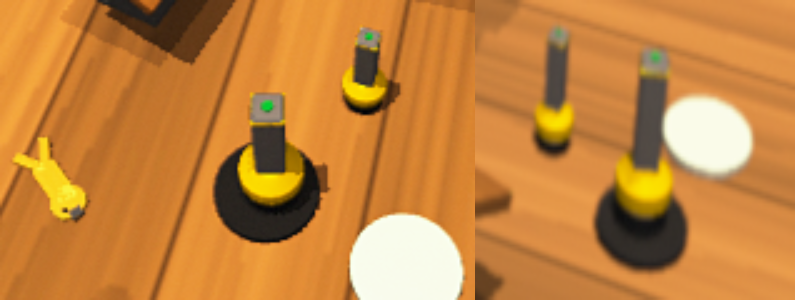

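The crop shows the large reader standing on the black pad, green mark at side (246,267) and scene (357.5,205.5). The small reader and the white pad lie beside it.

```bash
python3 - <<'E'
from h import *
from rig import robot
S,D,W=[robot.camera_info(n) for n in("scene","side","wrist")]
print("dot",tri([(S,(357.5,205.5)),(D,(246.3,266.8))]))
print("dot onz .158",onz(S,(357.5,205.5),.158),onz(D,(246.3,266.8),.158))
print("small dot",tri([(S,(321.3,199)),(D,(287.1,239.1)),(W,(42.1,27))]))
print("label",tri([(D,(191.6,194)),(W,(346.7,91.5))]))
for n,i in(("scene",S),("side",D)):
    im=cv2.imread(f"pics/{n}0.png")[:,:,::-1].copy();m=masks(im)["black"]|masks(im)["yellow"]
    x,y,w,h={"scene":(330,238,45,30),"side":(222,280,50,45)}[n]
    q=np.zeros(m.shape,np.uint8);q[y:y+h,x:x+w]=m[y:y+h,x:x+w]
    c=max(cv2.findContours(q,0,1)[0],key=cv2.contourArea);P=np.array([onz(i,p[0],.01)[:2] for p in cv2.convexHull(c)])
    (cx,cy),r=cv2.minEnclosingCircle(P.astype(np.float32));print(n,"pad",cx,cy,r)
# label corners wrist
im=cv2.imread("pics/wrist0.png")[:,:,::-1].copy();m=masks(im)["white"].astype(np.uint8);q=m*0;q[50:130,305:390]=m[50:130,305:390]
q=cv2.morphologyEx(q,cv2.MORPH_CLOSE,np.ones((15,15)));c=max(cv2.findContours(q,0,2)[0],key=cv2.contourArea)
B=cv2.boxPoints(cv2.minAreaRect(c));print(B)
print(cv2.approxPolyDP(c,8,True).reshape(-1,2))
b=robot.camera_info("wrist");K,R,t=PM(b);s=robot.get_state();print("cam in tool",s["tool_rot"].T@((-R.T@t).ravel()-s["ee_pos"]),s["tool_rot"].T@R.T)
E
```

```text
dot (array([0.511855  , 0.26896513, 0.1549001 ]), np.float64(0.0011785237189640785))
dot onz .158 [0.51737347 0.27083239 0.158     ] [0.51120187 0.26932842 0.158     ]
small dot (array([0.44618183, 0.150745  , 0.10669799]), np.float64(0.0021434694610164722))
label (array([0.6978718 , 0.09589917, 0.14004278]), np.float64(0.000971244785380361))
scene pad 0.5285308957099915 0.27277040481567383 0.04582471773028374
side pad 0.5140299797058105 0.275319367647171 0.049400243908166885
[[310.8113  113.66037]
 [328.7736   50.79245]
 [382.5283   66.15094]
 [364.566   129.01886]]
[[327  59]
 [311 113]
 [363 125]
 [382  66]]
cam in tool [ 7.37330328e-02 -1.59419722e-04 -1.61071371e-01] [[-3.55777551e-04 -9.66890300e-01 -2.55192127e-01]
 [ 9.99999874e-01 -4.34595168e-04  2.52469960e-04]
 [-3.55016021e-04 -2.55192005e-01  9.66890332e-01]]
```

```bash
cat >> h.py <<'E'
def Rz(a): c,s=np.cos(a),np.sin(a);return np.array([[c,-s,0],[s,c,0],[0,0,1.]])
def tool(zdir,xhint):
    z=np.array(zdir,float);z/=np.linalg.norm(z);x=np.array(xhint,float);x-=z*(x@z);x/=np.linalg.norm(x)
    return np.column_stack([x,np.cross(z,x),z])
E
python3 - <<'E'
from h import *
from rig import robot
import pickle
yaw=-.2;n=Rz(yaw)@[-np.sin(.6),0,np.cos(.6)]
L=np.array([.698,.096,.14]);xh=Rz(yaw)@[0,1,0];T=tool(-n,xh)
out=[]
def look(name):
    i=robot.camera_info("wrist");im=robot.grab_frame("wrist");cv2.imwrite(f"pics/{name}.png",im[:,:,::-1]);out.append((name,i))
robot.move_ptp(L+n*.16-T[:,0]*.04,T);look("l1")
robot.move_ptp(L+n*.19-T[:,0]*.04+T[:,1]*.09,T);look("l2")
robot.move_ptp([.512,.268,.28],tool([0,0,-1],[0,1,0]));look("r1")
pickle.dump(out,open("views.pkl","wb"));print(robot.get_state()["time"],robot.get_state()["qpos"])
a=[cv2.imread(f"pics/{k}.png") for k in("l1","l2","r1")]
b=np.vstack([np.hstack([cv2.resize(x,(400,300)) for x in a[:2]]),np.hstack([cv2.resize(a[2],(400,300))]*2)])
cv2.imwrite("pics/m1.png",b)
E
```

```text
2.7 [-0.34001527  0.29511779 -0.23994649  1.66254398  0.07582226  1.19203048
 -0.5998664 ]
```

View pics/m1.png

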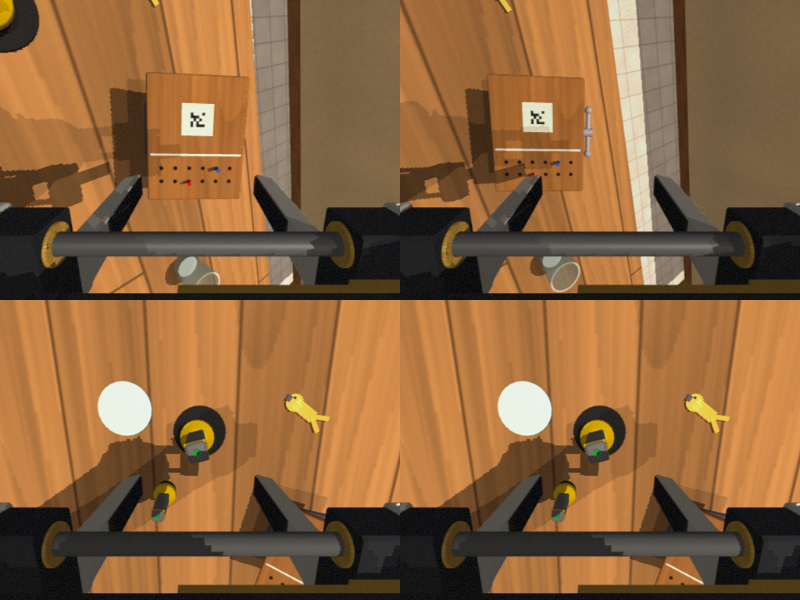

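Wrist view l1 shows the board nearly square-on, label at about (253,154) px full-res; r1 shows the large reader with its dot near (252,196) full-res, and the opener and white pad away from it.

```bash
python3 - <<'E'
from h import *
import pickle
V=dict(pickle.load(open("views.pkl","rb")))
G={"l1":[(188,92),(317,97),(308,256),(189,252)],"l2":[(113,95),(234,98.6),(234,243),(121.6,243)]}
lab={};cor={}
for k in("l1","l2"):
    im=cv2.imread(f"pics/{k}.png")[:,:,::-1].copy();g=cv2.cvtColor(im,cv2.COLOR_RGB2GRAY)
    m=masks(im)["white"].astype(np.uint8);c0=(253,154) if k=="l1" else (176,150)
    q=m*0;q[c0[1]-32:c0[1]+32,c0[0]-32:c0[0]+32]=m[c0[1]-32:c0[1]+32,c0[0]-32:c0[0]+32]
    q=cv2.morphologyEx(np.pad(q,20),cv2.MORPH_CLOSE,np.ones((15,15)))[20:-20,20:-20]
    c=max(cv2.findContours(q,0,2)[0],key=cv2.contourArea)
    p=cv2.approxPolyDP(c,8,True).reshape(-1,2).astype(np.float32)
    p=cv2.cornerSubPix(g,p,(4,4),(-1,-1),(3,30,.01));s=p.sum(1);d=p[:,0]-p[:,1]
    lab[k]=np.array([p[s.argmin()],p[d.argmax()],p[s.argmax()],p[d.argmin()]])
    cor[k]=cv2.cornerSubPix(g,np.array(G[k],np.float32),(5,5),(-1,-1),(3,30,.01))
    print(k,lab[k].round(1).tolist(),cor[k].round(1).tolist())
def three(Q):
    X=[tri([(V["l1"],Q["l1"][j]),(V["l2"],Q["l2"][j])]) for j in range(4)];P=np.array([x[0] for x in X])
    print("P",P.round(4).tolist(),"miss",[round(x[1],4) for x in X],"edges",[round(np.linalg.norm(P[j]-P[j-1]),4) for j in range(4)])
    u,s,v=np.linalg.svd(P-P.mean(0));n=v[2]*np.sign(v[2][2]);print("c",P.mean(0),"n",n,"tilt",np.arccos(n[2]),"az",np.arctan2(-n[1],-n[0]));return P
three(lab);three(cor)
for Q,w,h in((lab,.044,.044),(cor,.14,.18)):
  for k in("l1","l2"):
    K,R,t=PM(V[k]);o=np.array([[-w/2,h/2,0],[w/2,h/2,0],[w/2,-h/2,0],[-w/2,-h/2,0]])
    for rv,tv,e in zip(*cv2.solvePnPGeneric(o,Q[k].astype(float).reshape(-1,1,2),K,None,flags=cv2.SOLVEPNP_IPPE)[1:4]):
      A=R.T@cv2.Rodrigues(rv)[0];n=A[:,2];print("pnp",k,(R.T@(tv-t)).ravel().round(4),"n",n.round(3),"x",A[:,0].round(3),"tilt",np.arccos(n[2]).round(3),e)
a=cv2.imread("pics/r1.png")[120:250,190:310];b=cv2.imread("pics/l1.png")[70:280,160:340]
cv2.imwrite("pics/m2.png",np.hstack([cv2.resize(a,(400,433)),cv2.resize(b,(371,433))]))
im=cv2.imread("pics/r1.png")[:,:,::-1].copy()
q=masks(im);print(blobs(q["green"],5),blobs(q["yellow"],60))
E
```

```text
l1 [[232.5, 131.3000030517578], [273.8999938964844, 132.60000610351562], [271.70001220703125, 173.6999969482422], [231.5, 172.6999969482422]] [[186.6999969482422, 92.0], [318.20001220703125, 98.0], [305.70001220703125, 253.89999389648438], [189.60000610351562, 254.5]]
l2 [[155.60000610351562, 130.5], [194.60000610351562, 131.60000610351562], [194.89999389648438, 169.39999389648438], [156.8000030517578, 161.1999969482422]] [[111.30000305175781, 96.0], [235.6999969482422, 100.4000015258789], [232.60000610351562, 243.5], [123.0999984741211, 244.3000030517578]]
P [[0.6819, 0.1218, 0.1339], [0.7193, 0.1127, 0.1552], [0.7084, 0.0699, 0.1555], [0.6704, 0.0846, 0.1383]] miss [np.float64(0.0001), np.float64(0.0001), np.float64(0.0001), np.float64(0.004)] edges [np.float64(0.0392), np.float64(0.0441), np.float64(0.0441), np.float64(0.0442)]
c [0.69500108 0.09724446 0.14573908] n [-0.40761093  0.16202456  0.89866644] tilt 0.4540766051140918 az -0.3783476791670726
P [[0.6516, 0.1668, 0.1103], [0.7715, 0.1383, 0.1725], [0.7264, -0.0342, 0.1754], [0.6103, -0.0066, 0.1063]] miss [np.float64(0.0009)
[... 483 characters left out ...]
p l2 [0.6935 0.0984 0.1506] n [-0.586 -0.247  0.771] x [ 0.804 -0.294  0.517] tilt 0.69 [1.42858731]
pnp l2 [0.6939 0.0995 0.1518] n [0.059 0.509 0.859] x [ 0.924 -0.354  0.146] tilt 0.538 [1.63826547]
pnp l1 [0.6927 0.0663 0.1375] n [-0.443  0.161  0.882] x [ 0.856 -0.216  0.469] tilt 0.49 [0.60996295]
pnp l1 [0.691  0.0731 0.1364] n [-0.54   0.433  0.721] x [ 0.746 -0.149  0.649] tilt 0.765 [4.21036215]
pnp l2 [0.6917 0.0647 0.1358] n [-0.455  0.128  0.881] x [ 0.856 -0.209  0.472] tilt 0.492 [0.42323888]
pnp l2 [0.6963 0.0703 0.1382] n [-0.107  0.339  0.935] x [ 0.938 -0.277  0.208] tilt 0.364 [4.43094044]
[([247, 191, 8, 9, 45], [250.2, 194.6]), ([198, 275, 6, 5, 21], [201.0, 277.3])] []
```

View pics/m2.png

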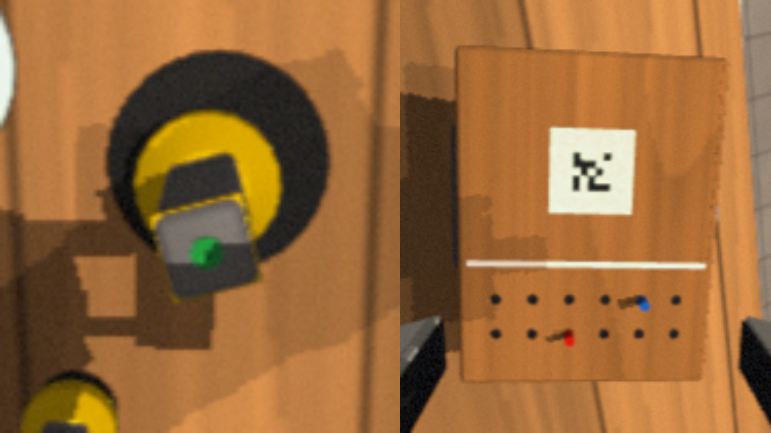

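The crop shows the grey handle top square at about 0.2 rad yaw. The label is clean, and the board normal from its corners gives a tilt of 0.50 and a yaw of -0.245.

```bash
python3 - <<'E'
from h import *
from rig import robot
import pickle
V=dict(pickle.load(open("views.pkl","rb")));i=V["r1"]
c=[(157,213),(243,197),(260,275),(178,300)]
P=np.array([onz(i,(190+x/3.333,120+y/3.333),.158) for x,y in c])[:,:2]
e=[P[1]-P[0],P[2]-P[3],P[1]-P[2],P[0]-P[3]]
yaw=[np.arctan2(v[1],v[0])-(np.pi/2 if k>1 else 0) for k,v in enumerate(e)]
D=robot.camera_info("side")
X,miss=tri([(i,(250.8,194.6)),(D,(246.3,266.8))])
print("sides",[np.linalg.norm(v).round(4) for v in e],"yaw",np.round(yaw,3),"centre",P.mean(0),"tri",X,miss,"dot",onz(i,(250.6,194.9),.158))
y=float(np.mean(yaw));xy=(X[:2]+P.mean(0))/2
T=tool([0,0,-1],Rz(y)@[0,1,0])
robot.move_ptp([*xy,.28],T);robot.move_linear([*xy,.112],velocity=.12)
print(robot.get_state()["force"]);robot.gripper_to(0.015)
s=robot.get_state();print(s["time"],s["opening"],s["grasp_force"],s["ee_pos"],s["force"],s["qpos"])
pickle.dump((s["ee_pos"],s["tool_rot"],y),open("grasp.pkl","wb"))
n=Rz(-.245)@[-np.sin(.505),0,np.cos(.505)];L=np.array([.696,.096,.143])
for h in(.0,.1,.24,):
  for a in(0,np.pi): print(h,a,robot.ik(L+n*(.102+h),tool(-n,Rz(-.245+a)@[0,1,0])))
E
```

```text
sides [np.float64(0.026), np.float64(0.0261), np.float64(0.0246), np.float64(0.0277)] yaw [0.185 0.306 0.217 0.217] centre [0.51251074 0.26959857] tri [0.51078858 0.26937059 0.15851874] 0.00039597859292568713 dot [0.5102521  0.26870584 0.158     ]
[-0.1708368  -0.90321263  1.29396332]
5.6083 0.027644662566731402 29.847563803195953 [0.51163505 0.26947725 0.11199099] [-0.10617031 -0.48296723 -0.28360967] [-0.33963493  0.47810095 -0.2528787   1.82125691  0.1523409   0.86112872
 -0.43364946]
0.0 0 [-0.35503461  0.26691451  0.01662743  1.90497222  0.48866915  0.59443666
 -0.94119484]
0.0 3.141592653589793 [ 0.14548594  0.31632737 -0.57826259  1.88864091  0.75672639  0.69399799
  1.99821803]
0.1 0 [-0.32097194  0.10303113 -0.08136447  1.89159785  0.43876205  0.78046308
 -0.90243049]
0.1 3.141592653589793 [ 0.12461474  0.13116957 -0.56555921  1.87832159  0.52887423  0.81036993
  2.17052002]
0.24 0 [-0.30764592 -0.07666311 -0.17135955  1.80032134  0.36292421  1.05506136
 -0.84847755]
0.24 3.141592653589793 [-0.00533901 -0.07423764 -0.45181969  1.79250998  0.33400724  1.0451325
  2.31978648]
```

```bash
python3 - <<'E'
from h import *
from rig import robot
import pickle
g,T0,y=pickle.load(open("grasp.pkl","rb"))
n=Rz(-.245)@[-np.sin(.505),0,np.cos(.505)];L=np.array([.696,.096,.143]);T=tool(-n,Rz(-.245)@[0,1,0])
robot.move_linear(g+[0,0,.14],velocity=.12)
print("lift",robot.get_state()["force"],robot.get_state()["opening"])
robot.move_ptp(L+n*.18,T);robot.move_linear(L+n*.127,velocity=.08)
robot.pause(.2);s=robot.get_state();print(s["time"],s["force"],s["ee_pos"],s["opening"])
ims=[robot.grab_frame(k)[:,:,::-1] for k in("wrist","side")]
a=ims[0];b=cv2.resize(ims[1][100:260,110:310],(400,320))
cv2.imwrite("pics/m3.png",np.hstack([cv2.resize(a,(400,320)),b]))
E
```

```text
lift [-0.22576544  0.1441921  -2.51798406] 0.028124765389737048
8.7083 [-0.30974829 -0.68482283 -2.56759418] [0.63646109 0.11103837 0.25473209] 0.02791899039400454
```

View pics/m3.png

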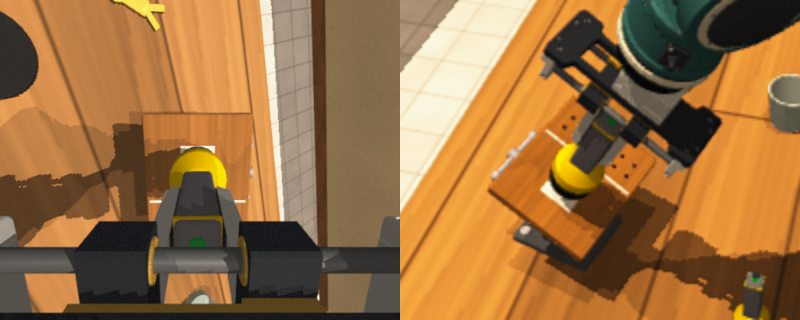

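The reader (yellow) is held squarely above the label, whose white edge shows beyond the nose at wrist (197,150). Side agrees. Pushing now.

```bash
python3 - <<'E'
from h import *
from rig import robot
n=Rz(-.245)@[-np.sin(.505),0,np.cos(.505)];L=np.array([.696,.096,.143])
def F(k=8):
    v=[]
    for _ in range(k): robot.pause(.03);v.append(robot.get_state()["force"])
    return np.mean(v,0)
robot.pause(.2);F0=F()
h=lambda:(robot.get_state()["ee_pos"]-L)@n
hit=robot.move_linear(L+n*(.102-.022),velocity=.012,threshold=4.8)
def rep(t):
    f=F()-F0;print(t,round(robot.get_state()["time"],2),"h",round(h(),4),"fn",(f@n).round(2),"lat",np.linalg.norm(f-n*(f@n)).round(2));return f@n
f=rep(hit)
for k in range(6):
    if abs(f-7)<.5: break
    d=np.clip((7-f)/600,-.004,.002);p=robot.get_state()["ee_pos"]-n*d
    robot.move_linear(L+n*((p-L)@n),velocity=.01);f=rep("adj")
robot.pause(.2)
s=robot.get_state();print(s["ee_pos"],s["force"]-F0,s["opening"],s["grasp_force"])
E
```

```text
True 12.29 h 0.0888 fn 6.15 lat 2.54
adj 12.86 h 0.0874 fn 6.71 lat 1.33
[0.65475127 0.10633053 0.21930368] [-5.78108228  0.51619779  3.93929824] 0.02767408401012723 29.848202168941498
```

```bash
python3 - <<'E'
from h import *
from rig import robot
import pickle
g,T0,y=pickle.load(open("grasp.pkl","rb"))
n=Rz(-.245)@[-np.sin(.505),0,np.cos(.505)];L=np.array([.696,.096,.143])
v=[]
for _ in range(24): robot.pause(.1);v.append(robot.get_state()["force"]@n)
print("hold n-force (incl. weight)",np.round([min(v),np.mean(v),max(v)],2),robot.get_state()["ee_pos"])
robot.move_linear(L+n*.125,velocity=.03);robot.move_linear(L+n*.19,velocity=.1)
robot.move_ptp(g+[0,0,.14],T0);robot.move_linear(g+[0,0,.03],velocity=.1);robot.pause(.3)
s=robot.get_state();print(s["time"],s["force"],s["opening"],s["ee_pos"]-g)
D=robot.camera_info("side")
im=robot.grab_frame("side")[150:350,130:380,::-1];w=robot.grab_frame("wrist")[:,:,::-1]
cv2.imwrite("pics/m4.png",np.hstack([cv2.resize(im,(400,320)),cv2.resize(w,(400,320))]))
E
```

```text
hold n-force (incl. weight) [3.61 4.43 5.27] [0.65475165 0.10634884 0.21931762]
19.9833 [-0.04430323 -0.01363234 -1.85168108] 0.02800071674910319 [8.72114397e-05 3.85915654e-05 3.02481500e-02]
```

View pics/m4.png

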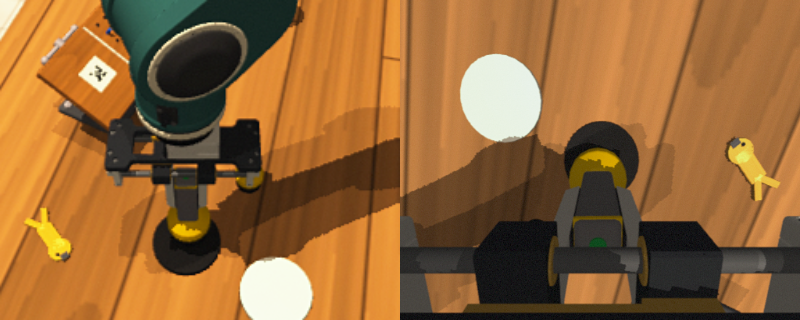

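The reader is upright over the black pad (side 187,225; wrist 600,165), with the opener untouched. Lowering it.

```bash
python3 - <<'E'
from h import *
from rig import robot
import pickle
g,T0,y=pickle.load(open("grasp.pkl","rb"))
robot.move_linear(g+[0,0,.008],velocity=.06);robot.pause(.3)
hit=robot.move_linear(g-[0,0,.006],velocity=.01,threshold=2.2);robot.pause(.3)
s=robot.get_state();print(hit,s["ee_pos"]-g,s["force"])
robot.gripper_to(.094);robot.pause(.2)
robot.move_linear(g+[0,0,.17],velocity=.12);robot.pause(.3)
print(robot.get_state()["time"],robot.get_state()["force"])
im=robot.grab_frame("side")[150:350,130:380,::-1];w=robot.grab_frame("wrist")[:,:,::-1]
cv2.imwrite("pics/m5.png",np.hstack([cv2.resize(im,(400,320)),cv2.resize(w,(400,320))]))
E
```

```text
True [-1.20705503e-04 -8.06925424e-05 -7.22837540e-04] [2.73745665 0.3714055  3.47501863]
25.2417 [ 0.27297803 -0.31495101 -0.26008149]
```

View pics/m5.png

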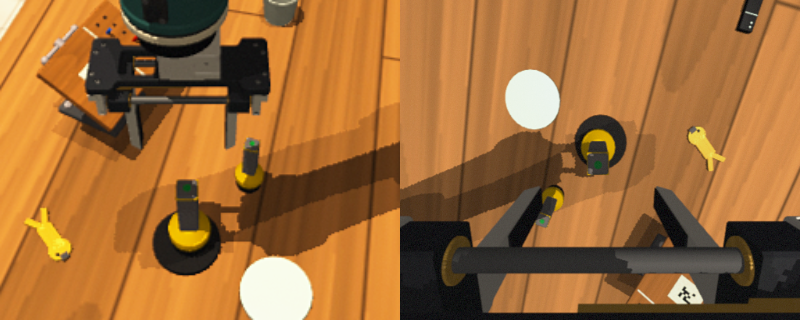

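The reader stands upright and free on the black pad (side 188,230), and the gripper is clear.

```bash
python3 -c "
from rig import robot
print(robot.sign_off())"
```

```text
the job is handed in; nothing more can be done
None
```

The job is handed in at about 25 s: I held the reader on the label for over two seconds at about 6.6 N (about 4.4 mm of nose travel by the given spring figures), then stood it back upright on its black pad and let go. I never moved to touch the tumbler, cup or opener, though I only rechecked the opener in the pictures.

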